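# Gauge an embossed copper plate with the ratchet micrometer

## Task

Push the embossed copper plate gently home along the micrometer's table until its far edge sits squarely against the back stop. Then, holding the small ratchet knob on top of the upright micrometer and not the thimble below it, turn it clockwise until the spindle closes on the plate and the ratchet slips: let it click two or three times, no more, and leave it like that with the plate nipped at the set force. Grip and handle the instrument lightly, and leave the paint jars and the stylus alone.

Things in the scene. Friction and masses are not known exactly. Their poses are not given: they have to be found in the camera images.
- gauge: Sheet micrometer with upright spindle: grey C-frame on a cast foot (155 x 105 mm) fixed to the bench. Origin at bench level under the spindle axis; x from the throat's open side (-x) to its closed back, z up. Steel work table x -89 to +25, 60 mm wide, top at z 60 mm. Back pillar x 43 to 73, upper arm 18 mm wide at z 94 to 118, readout box (x 21 to 67, 30 mm wide) on it up to z 136 mm.
- stop: Back stop: dark steel bar 54 mm wide, 14 mm high above the table, its face 25 mm beyond the spindle axis. Origin in the middle of the face at table level; axes as the gauge's, x pointing into the stop.
- plate: Copper plate with embossed flowers on an alloy backing, 120 x 70 x 7 mm, about 0.3 kg, flat on the gauge's table and sticking out of the throat; slides at 2 to 6 N. Origin at the centre of its underside; x along its length towards the plain far margin and the stop, z up. Starts 12 to 28 mm from the stop, up to 3 degrees askew. Pushed home, its near end overhangs the table's front edge by 6 mm.
- plate_far_edge (a point): Middle of the plate's lower far edge (the edge that meets the stop).
- plate_near_edge (a point): Middle of the plate's near end face, half way up; the end to push on. Axes as the plate's.
- spindle: Turning part of the micrometer: 8 mm spindle with a 14 mm disc face (origin: centre of the face, pointing down; z up) and, above the frame, the knurled 20 mm thimble, its flat top 102 mm above the face. Sinks 2 mm per turn clockwise seen from above, at about 0.01 N m, until it meets the plate; gap at the start 0.4 to 0.9 mm. Turned by the thimble it has no torque limit and crushes the plate.
- ratchet_grip (a point): Middle of the ratchet knob: knurled steel knob of 16 mm diameter and 22 mm length (11 mm above and 11 mm below this point), on the spindle axis, its underside 3 mm above the thimble's top. z up. It sinks with the spindle, 2 mm a turn. A light grip of 10 to 20 N turns it.
- ratchet (a joint): Slip of the knob on the thimble, rad, 0 at the start, growing clockwise. Under 0.15 while both turn together. After first touch they turn 1 to 1.5 rad more while the moment rises; then, at about 0.085 N m (spindle load 18 to 32 N), the knob slips, a click each 0.52 rad, the moment falling and reversing between clicks. Let go, the knob settles at the nearest click.
- jar_a: Paint jar, 55 mm diameter, 62 mm high, white lid. Origin at the centre of its base.
- jar_b: Another paint jar of the same size. Origin at the centre of its base.
- stylus: Embossing stylus, about 137 mm long and 10 mm thick, wooden grip and steel ball tip, lying on the bench. Origin under the middle of the wooden grip.
Mind the look-alikes: they are no part of the job. Of the things that look like the gauge, the middle-sized one is meant.

How it is judged (in metres and radians):
On the way, in this order (a step that is already met when the one before it is completed fails the run):
1. the plate lies home, square against the back stop (x of plate_far_edge in the frame of stop above -0.0025 m and angle between the x axis of plate and the x axis of gauge, either way round below 0.06 rad), for 0.2 s.
2. the ratchet has slipped about two clicks with the spindle tight on the plate (value of joint ratchet above 0.85 rad and contact force between spindle and plate above 10 N), for 0.1 s.
At the end, for the whole second after the job is handed in: The plate's far edge is within 2.5 mm of the back stop and within 0.06 rad of square, the spindle presses on it with more than 10 N, the ratchet stands two to four clicks (0.85 to 2.2 rad) on from where it started, and everything is at rest (all of step 1 and all of step 2 and value of joint ratchet below 2.2 rad and linear speed of plate below 0.01 m/s); the robot touches nothing.
It fails at once if the plate is crushed by the spindle: more than 45 N (contact force between spindle and plate above 45 N).
It fails at once if the plate is rammed against the stop: more than 25 N (contact force between plate and stop above 25 N).
It fails at once if the instrument is gripped or pushed hard by the fingers: more than 70 N (contact force between the fingers and gauge above 70 N).
It fails at once if the ratchet is clicked on past four clicks (value of joint ratchet above 2.3 rad).
It fails at once if a paint jar or the stylus is moved by more than 20 mm (distance of any of jar_a, jar_b, stylus from where it was at the start of the episode above 0.02 m).
It also fails if it takes over 64 s, if anything falls off the work surface, if the arm or the gripper's body presses on something with over 40 N, if the wrist force passes 120 N, or if a joint passes its speed limit or range.

## Robot

A 6-joint arm with a two-finger parallel gripper is mounted at the origin on the work surface. World frame = base frame: x ahead of the robot, y to its left, z up, the work surface at z = 0. Lengths are in mm, angles in rad, forces in N, time in s.
With the tool pointing down it reaches from about 300 to 750 mm from the base axis. Payload 8.5 kg.
Tool frame: the origin (TCP) lies midway between the tips of the shut fingers; the grasp point (between the pads) lies 19 mm behind it (hold_point_z is the distance from the TCP to the grasp point, in mm); z points along the fingers, y is the line along which they close (so a half turn about z gives the same grasp; the last joint's range is limited). The gripper opens to 88 mm and grips with 3 to 60 N. Pads are 18 mm wide; open, the fingers measure 123 mm over their backs; the gripper's body (75 mm by 187 mm) begins 45 mm behind the grasp point.
Start: joints at [0.962, 0.381, 1.297, -0, 1.464, -0.215], TCP at [211.025, 507.886, 211.848] pointing down, gripper open.
Joint ranges: [-3.11, 3.11], [-0.89, 2.33], [0.22, 2.48], [-1.42, 4.56], [0.17, 2.85], [-2.88, 2.88]. Speed limits (rad/s): [2.39, 2.39, 3.14, 3.14, 3.14, 3.14].

## Interface

Orientations are given as [roll, pitch, yaw] about the fixed x, y, z axes, in that order (R = Rz(yaw) Ry(pitch) Rx(roll)).
In Python, from station import * gives the robot as it stands.
- The arm moves only by the tool play_rows, never from a script. Its argument "rows" is a list of rows, each an object of numbers: "tx", "ty", "tz": the shift along the tool's x, y, z in m; "rx", "ry", "rz": the turn, a rotation vector about the tool's x, y, z in units of 6 degrees (1.0 is 6 degrees); "jaw": the finger opening in m, from 0 to 0.0881. A call has 1 to 20 rows; each row is the pose to reach, as a shift and turn from the pose commanded when the call began, along the tool's axes at that moment; what a row does not reach only later rows make up. A row lasts 1/10 s, in which the tool goes at most 50 mm and 8.59 degrees, less where a joint would pass 70% of its speed; a pose out of reach is approached as far as the arm can. A call with a gripper value outside its range is refused whole. The fingers move at their own pace and stop on an object; "squeeze" is the grip in N (left out, the last holds). Time passes only in rows, so rows that repeat a pose let the fingers close. It gives the time, the measured TCP pose, the force, the opening and the grip force at its end, in the units of the state.
- observe(): the state, without advancing time (a new reading comes with each control period).
- grab_frame(name): name is "scene" or "top" or "wrist"; returns the picture (384x512x3 uint8, blue, green, red); there is no depth.
- camera_params(name): a dict with "mtx" (3x3 intrinsics, pixels), "rvec" (rotation vector, rad) and "tvec" (3), from world to camera coordinates, as OpenCV has them. Camera axes: x right, y down, z forward; pixel columns grow to the right and rows downward; lengths in mm; the calibration is good to about 2 mm. The wrist camera is an equidistant fisheye: a pixel r from the principal point sees the ray r / f radians off the axis. A picture is of the moment at which its call begins: read the wrist's pose just before it. camera_params takes no time and is no camera call; for the wrist camera it gives the pose at the moment of the call.
- close_job(): hands the job in; it is judged then, once.
The state is a dict: "time_s": time; "joint_positions": joint angles; "dq": joint speeds; "joint_efforts": joint torques, N m; "position": TCP position; "ee_rot": TCP orientation; "ft_force": force on the tool from outside, world axes, zero at the start; "moment": the same for the moment, N m; "gripper_width": finger opening in mm; "grip_force": force on a finger pad.
Only numpy, scipy, OpenCV 4.12 (cv2) and the standard library are available. Lean on these libraries where they do the work, as an engineer would, in place of code of your own. Each camera call takes 0.05 s, during which the arm holds its last target. There are 200 camera calls.

## Working session

There is one attempt and no reset: what is moved stays moved. The work goes in short steps, Python scripts to look and compute and a tool call to move; the robot and the scene stay as the last step left them, time stands still between calls to the robot, and variables do not carry over. Pictures are saved under pics/ and viewed, at most 10 in all, crops included, and the job is handed in when it is done.

Besides the shell and the picture viewer there is one more tool, called after "Call:" as name(argument=value, ...), one argument or row to a line, values as JSON. play_rows: Moves the arm, as the interface text tells. Its arguments: {"type":"object","properties":{"rows":{"type":"array","items":{"type":"object","properties":{"tx":{"type":"number"},"ty":{"type":"number"},"tz":{"type":"number"},"rx":{"type":"number"},"ry":{"type":"number"},"rz":{"type":"number"},"jaw":{"type":"number"}}}},"squeeze":{"type":"number"}},"required":["rows"]}

```bash
mkdir -p pics; ls
python3 - <<'E'
from station import *
import cv2
s=observe(); print(s)
for n in("scene","top"):
    cv2.imwrite(f"pics/{n}0.png",grab_frame(n)); p=camera_params(n); print(n,p)
E
```

```text
pics
{'time_s': 0.0, 'joint_positions': array([ 9.61703394e-01,  3.81190642e-01,  1.29825081e+00,  8.09310992e-06,
        1.46361700e+00, -2.15271052e-01]), 'dq': array([-0.00121722, -0.00134257,  0.00029964, -0.00092891,  0.00035416,
       -0.00042569]), 'joint_efforts': array([-1.60906096e-03, -4.37941897e+01, -2.24550730e+01,  7.11951591e-02,
        3.53059836e-02, -6.12010581e-05]), 'position': array([210.84314104, 507.6329748 , 211.24403956]), 'ee_rot': array([-3.14016241e+00, -3.20972228e-04,  2.74776967e+00]), 'ft_force': array([ 0.8731803 , -0.92592862,  0.01468043]), 'moment': array([-0.0145555 , -0.03772875, -0.0170554 ]), 'grip_force': 0.0, 'gripper_width': 88.05662494279979}
scene {'mtx': array([[425.02393337,   0.        , 253.87353079],
       [  0.        , 425.02393337, 189.4437722 ],
       [  0.        ,   0.        ,   1.        ]]), 'rvec': array([ 2.11432291,  1.32898787, -0.46646985]), 'tvec': array([-274.85316952, -303.68683922, 1477.12885694])}
top {'mtx': array([[467.82202297,   0.        , 256.40364175],
       [  0.        , 467.82202297, 191.3353761 ],
       [  0.        ,   0.        ,   1.        ]]), 'rvec': array([ 2.15689494, -2.152031  ,  0.15418657]), 'tvec': array([  -6.99313673,  579.53541529, 1516.88832032])}
```

View pics/scene0.png

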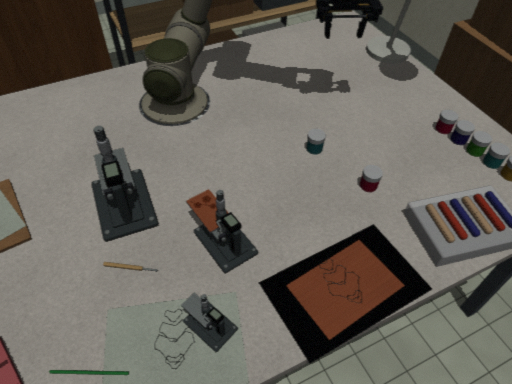

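View pics/top0.png

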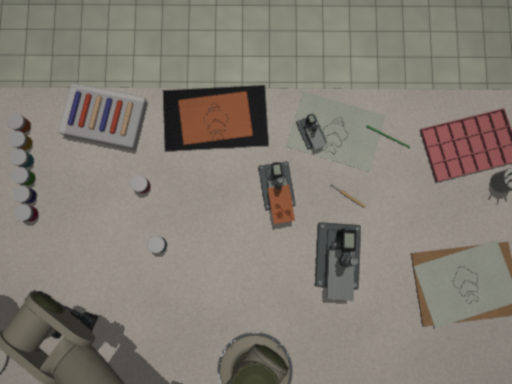

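The scene shows three gauges. In the top view, the large one is at (340,260), the middle one with the copper plate at (277,190), and the small one at (312,130). I choose the middle one and check it in a close crop.

Run:
```python
import cv2,numpy as np
a=cv2.imread("pics/top0.png")[150:235,240:320]; b=cv2.imread("pics/scene0.png")[180:275,180:265]
a=cv2.resize(a,None,fx=5,fy=5,interpolation=cv2.INTER_CUBIC);b=cv2.resize(b,None,fx=4.4,fy=4.4,interpolation=cv2.INTER_CUBIC)
o=np.zeros((430,780,3),np.uint8);o[:a.shape[0],:a.shape[1]]=a;o[:b.shape[0],402:402+b.shape[1]]=b
cv2.imwrite("pics/crop0.png",cv2.convertScaleAbs(o,alpha=1.6))
```

```text
(no output)
```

View pics/crop0.png

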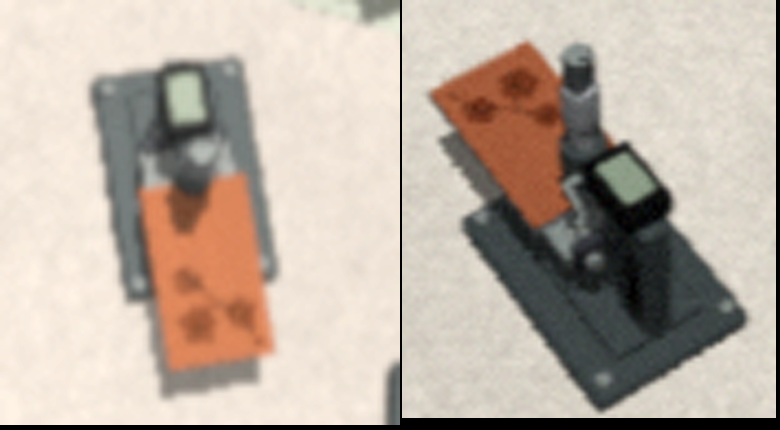

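The crop confirms it: the C-frame gauge with the copper plate has its knob top near top px (281,180) and scene px (220,191). The plate's near end is at the bottom, towards the robot. Next I measure it.

```bash
cat > h.py <<'E'
import cv2,numpy as np
from station import *
def ray(p,uv,fish=False):
    R=cv2.Rodrigues(p["rvec"])[0];t=np.asarray(p["tvec"]).ravel();K=p["mtx"]
    if fish:
        x=(uv[0]-K[0,2])/K[0,0];y=(uv[1]-K[1,2])/K[1,1];r=np.hypot(x,y)+1e-12
        d=np.array([x/r*np.sin(r),y/r*np.sin(r),np.cos(r)])
    else: d=np.linalg.inv(K)@[uv[0],uv[1],1]
    return -R.T@t,R.T@(d/np.linalg.norm(d))
def onz(p,uv,z,fish=False):
    c,d=ray(p,uv,fish);return c+d*(z-c[2])/d[2]
def tri(rs):
    A=sum(np.eye(3)-np.outer(d,d) for c,d in rs);b=sum((np.eye(3)-np.outer(d,d))@c for c,d in rs)
    return np.linalg.solve(A,b)
def proj(p,X,fish=False):
    R=cv2.Rodrigues(p["rvec"])[0];q=R@np.asarray(X,float)+np.asarray(p["tvec"]).ravel();K=p["mtx"]
    if fish:
        r=np.hypot(q[0],q[1]);th=np.arctan2(r,q[2]);return K[0,0]*q[0]/r*th+K[0,2],K[1,1]*q[1]/r*th+K[1,2]
    return K[0,0]*q[0]/q[2]+K[0,2],K[1,1]*q[1]/q[2]+K[1,2]
def copper(im):
    h=cv2.cvtColor(im,cv2.COLOR_BGR2HSV)
    return cv2.inRange(h,(3,110,60),(16,255,255))
E
python3 - <<'E'
from h import *
np.set_printoptions(precision=1,suppress=True)
pt=camera_params("top");ps=camera_params("scene")
for uv in [(259,166),(288.4,162),(295,205),(265.6,209.6)]: print("foot",onz(pt,uv,12))
k=tri([ray(pt,(281,180)),ray(ps,(220,191.4))]);print("knobtop",k, onz(pt,(281,180),194))
im=cv2.imread("pics/top0.png");m=copper(im);m[:150]=0;m[240:]=0;m[:,:240]=0;m[:,320:]=0
n=max(cv2.findContours(m,0,1)[0],key=cv2.contourArea);r=cv2.minAreaRect(n)
b=cv2.boxPoints(r);print(r);[print(x,onz(pt,x,67)) for x in b]
print(camera_params("wrist")["mtx"])
E
```

```text
foot [670.5 -14.6  12. ]
foot [ 684.8 -115.    12. ]
foot [ 537.1 -136.2   12. ]
foot [521.3 -37.   12. ]
knobtop [593.6 -76.1 195.7] [593.  -78.4 194. ]
((280.6891784667969, 204.13514709472656), (36.00337600708008, 21.700666427612305), 80.53767395019531)
[267.  188.2] [586.4 -40.2  67. ]
[288.4 184.6] [ 598.4 -110.4   67. ]
[294.4 220.1] [ 482.  -128.7   67. ]
[272.9 223.7] [470.3 -59.2  67. ]
[[297.3   0.  256. ]
 [  0.  297.3 195.5]
 [  0.    0.    1. ]]
```

Call:
play_rows(
  rows=[
    {"tx": -0.222, "ty": -0.236, "tz": 0.005, "rz": -2.5, "jaw": 0.03},
    {"tx": -0.222, "ty": -0.236, "tz": 0.005, "rz": -2.5, "jaw": 0.03},
    {"tx": -0.222, "ty": -0.236, "tz": 0.005, "rz": -2.5, "jaw": 0.03},
    {"tx": -0.222, "ty": -0.236, "tz": 0.005, "rz": -2.5, "jaw": 0.03},
    {"tx": -0.444, "ty": -0.473, "tz": 0.011, "rz": -5.15, "jaw": 0.03},
    {"tx": -0.444, "ty": -0.473, "tz": 0.011, "rz": -5.15, "jaw": 0.03},
    {"tx": -0.444, "ty": -0.473, "tz": 0.011, "rz": -5.15, "jaw": 0.03},
    {"tx": -0.444, "ty": -0.473, "tz": 0.011, "rz": -5.15, "jaw": 0.03},
    {"tx": -0.444, "ty": -0.473, "tz": 0.011, "rz": -5.15, "jaw": 0.03},
    {"tx": -0.444, "ty": -0.473, "tz": 0.011, "rz": -5.15, "jaw": 0.03},
    {"tx": -0.444, "ty": -0.473, "tz": 0.011, "rz": -5.15, "jaw": 0.03},
    {"tx": -0.444, "ty": -0.473, "tz": 0.011, "rz": -5.15, "jaw": 0.03},
    {"tx": -0.444, "ty": -0.473, "tz": 0.011, "rz": -5.15, "jaw": 0.03},
    {"tx": -0.444, "ty": -0.473, "tz": 0.011, "rz": -5.15, "jaw": 0.03},
    {"tx": -0.444, "ty": -0.473, "tz": 0.011, "rz": -5.15, "jaw": 0.03},
    {"tx": -0.444, "ty": -0.473, "tz": 0.011, "rz": -5.15, "jaw": 0.03},
    {"tx": -0.444, "ty": -0.473, "tz": 0.011, "rz": -5.15, "jaw": 0.03},
    {"tx": -0.444, "ty": -0.473, "tz": 0.011, "rz": -5.15, "jaw": 0.03},
    {"tx": -0.444, "ty": -0.473, "tz": 0.011, "rz": -5.15, "jaw": 0.03},
    {"tx": -0.444, "ty": -0.473, "tz": 0.011, "rz": -5.15, "jaw": 0.03},
  ],
)

```text
$.rows[0]: bad value
```

Run:
```python
from h import *
import pickle
p=camera_params("wrist");s=observe();im=grab_frame("wrist")
cv2.imwrite("pics/w1.png",im);pickle.dump(p,open("pics/w1.pkl","wb"))
print(s["position"],s["ee_rot"],s["joint_positions"],s["ft_force"],s["moment"])
print("cam",ray(p,(256,195.5),True))
```

```text
[210.87396599 507.6778472  211.33237284] [-3.14040357e+00 -2.64631818e-04  2.74781116e+00] [ 9.61705965e-01  3.81103611e-01  1.29812741e+00  4.50001534e-06
  1.46357980e+00 -2.15309508e-01] [-0.3034903   0.13613055  0.28498929] [-0.02207451  0.02139403  0.03555706]
cam (array([139.31451396, 537.48980505, 384.14894041]), array([ 0.28013126, -0.11642546, -0.95287543]))
```

View pics/w1.png

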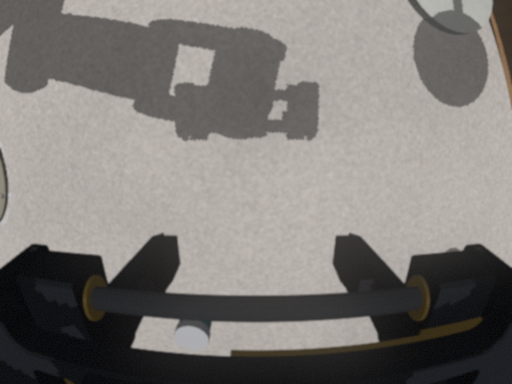

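The wrist camera sits 78 mm to the tool's +x side, and the fingers fill the bottom of the picture. The picture shows only bench and shadow, because the move was refused. I'll retry with increments of at most 50 mm.

Call:
play_rows(
  rows=[
    {"tx": -0.032, "ty": -0.034, "tz": 0.001, "rz": -0.37, "jaw": 0.03},
    {"tx": -0.064, "ty": -0.068, "tz": 0.002, "rz": -0.74, "jaw": 0.03},
    {"tx": -0.096, "ty": -0.102, "tz": 0.003, "rz": -1.11, "jaw": 0.03},
    {"tx": -0.128, "ty": -0.136, "tz": 0.004, "rz": -1.48, "jaw": 0.03},
  ],
)

```text
$.rows[0]: bad value
```

Call:
play_rows(
  rows=[
    {"tx": -0.032, "ty": -0.034, "tz": 0.001, "rx": 0, "ry": 0, "rz": -0.37, "jaw": 0.03},
    {"tx": -0.064, "ty": -0.068, "tz": 0.002, "rx": 0, "ry": 0, "rz": -0.74, "jaw": 0.03},
    {"tx": -0.096, "ty": -0.102, "tz": 0.003, "rx": 0, "ry": 0, "rz": -1.11, "jaw": 0.03},
    {"tx": -0.128, "ty": -0.136, "tz": 0.004, "rx": 0, "ry": 0, "rz": -1.48, "jaw": 0.03},
  ],
)

```text
time_s: 0.55
position: [277.1, 331.5, 207.6]
ee_rot: [-3.141, -0.0, 2.905]
ft_force: [2.0, 0.0, 0.7]
gripper_width: 58.1
grip_force: 0.0
```

Call:
play_rows(
  rows=[
    {"tx": -0.026, "ty": -0.038, "tz": 0.001, "rx": 0, "ry": 0, "rz": -0.37, "jaw": 0.03},
    {"tx": -0.052, "ty": -0.076, "tz": 0.002, "rx": 0, "ry": 0, "rz": -0.74, "jaw": 0.03},
    {"tx": -0.078, "ty": -0.114, "tz": 0.003, "rx": 0, "ry": 0, "rz": -1.11, "jaw": 0.03},
    {"tx": -0.104, "ty": -0.152, "tz": 0.004, "rx": 0, "ry": 0, "rz": -1.48, "jaw": 0.03},
    {"tx": -0.13, "ty": -0.19, "tz": 0.005, "rx": 0, "ry": 0, "rz": -1.84, "jaw": 0.03},
    {"tx": -0.156, "ty": -0.228, "tz": 0.006, "rx": 0, "ry": 0, "rz": -2.21, "jaw": 0.03},
    {"tx": -0.182, "ty": -0.266, "tz": 0.008, "rx": 0, "ry": 0, "rz": -2.58, "jaw": 0.03},
    {"tx": -0.208, "ty": -0.304, "tz": 0.009, "rx": 0, "ry": 0, "rz": -2.95, "jaw": 0.03},
    {"tx": -0.234, "ty": -0.342, "tz": 0.01, "rx": 0, "ry": 0, "rz": -3.3, "jaw": 0.03},
    {"tx": -0.26, "ty": -0.381, "tz": 0.011, "rx": 0, "ry": 0, "rz": -3.67, "jaw": 0.03},
    {"tx": -0.26, "ty": -0.381, "tz": 0.011, "rx": 0, "ry": 0, "rz": -3.67, "jaw": 0.03},
    {"tx": -0.26, "ty": -0.381, "tz": 0.011, "rx": 0, "ry": 0, "rz": -3.67, "jaw": 0.03},
  ],
)

```text
time_s: 1.75
position: [439.3, -98.9, 196.4]
ee_rot: [3.141, -0.001, -2.998]
ft_force: [0.4, 0.3, 0.2]
gripper_width: 29.7
grip_force: 0.0
```

Run:
```python
from h import *
import pickle
p=camera_params("wrist");s=observe();im=grab_frame("wrist")
cv2.imwrite("pics/w2.png",im);pickle.dump(p,open("pics/w2.pkl","wb"))
cv2.imwrite("pics/s2.png",grab_frame("scene"))
print(s["position"],s["ee_rot"],s["joint_positions"],s["ft_force"],s["moment"],s["gripper_width"])
```

```text
[439.31166363 -98.94039533 196.36350326] [ 3.14062889e+00 -9.93639172e-04 -2.99812020e+00] [-4.85628455e-01  2.20272823e-01  1.58248363e+00  1.99871052e-04
  1.34020671e+00 -2.19994257e+00] [0.42646471 0.29366462 0.21471022] [0.07407787 0.07108639 0.03399283] 29.745387082746962
```

View pics/w2.png

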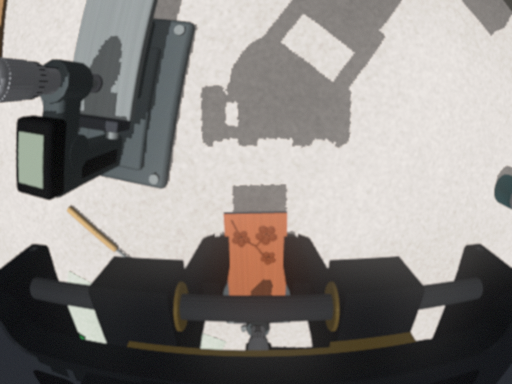

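The wrist view shows the copper plate with its near edge at row 212, columns 225 to 287. The big gauge is at the upper left and the stylus tip at about (128,257). I'll cast the near edge onto z=67.

Run:
```python
from h import *
import pickle
p=pickle.load(open("pics/w2.pkl","rb"));im=cv2.imread("pics/w2.png")
m=copper(im);ys,xs=np.nonzero(m);print(ys.min())
P=[]
for c in range(228,285,4):
    r=np.nonzero(m[190:260,c])[0]
    P.append(onz(p,(c,190+r[0]-.5),67,True))
P=np.array(P);f=np.polyfit(P[:,1],P[:,0],1);print("slope",f[0])
for r in (216,225):
    c=np.nonzero(m[r,200:310])[0]+200;a=onz(p,(c[0]-.5,r),67,True);b=onz(p,(c[-1]+.5,r),67,True);print(a,b,np.linalg.norm(a-b))
mid=(a+b)/2;print("x near edge at mid y",np.polyval(f,mid[1]))
```

```text
0
slope -0.16998847849308235
[ 485.98533159 -127.43264867   67.        ] [476.4704384  -61.22753609  67.        ] 66.88535060032105
[ 496.68924859 -126.29980804   67.        ] [487.06121569 -59.31474698  67.        ] 67.67346173873038
x near edge at mid y 477.4900872265705
```

Call:
play_rows(
  rows=[
    {"tx": 0, "ty": 0, "tz": 0.045, "rx": 0, "ry": 0, "rz": 0, "jaw": 0.03},
    {"tx": 0, "ty": 0, "tz": 0.09, "rx": 0, "ry": 0, "rz": 0, "jaw": 0.03},
    {"tx": 0, "ty": 0, "tz": 0.13, "rx": 0, "ry": 0, "rz": 0, "jaw": 0.03},
    {"tx": 0, "ty": 0, "tz": 0.143, "rx": 0, "ry": 0, "rz": 0, "jaw": 0.03},
    {"tx": -0.01, "ty": 0, "tz": 0.143, "rx": 0, "ry": 0, "rz": 0, "jaw": 0.03},
    {"tx": -0.018, "ty": 0, "tz": 0.143, "rx": 0, "ry": 0, "rz": 0, "jaw": 0.03},
    {"tx": -0.02, "ty": 0, "tz": 0.143, "rx": 0, "ry": 0, "rz": 0, "jaw": 0.03},
    {"tx": -0.02, "ty": 0, "tz": 0.143, "rx": 0, "ry": 0, "rz": 0, "jaw": 0.03},
  ],
)

```text
time_s: 2.65
position: [460.2, -95.5, 54.8]
ee_rot: [-3.14, 0.002, -2.995]
ft_force: [-0.2, 0.4, -0.1]
gripper_width: 30.0
grip_force: 0.0
```

Call:
play_rows(
  rows=[
    {"tx": -0.001, "ty": 0, "tz": 0, "rx": 0, "ry": 0, "rz": 0, "jaw": 0.03},
    {"tx": -0.002, "ty": 0, "tz": 0, "rx": 0, "ry": 0, "rz": 0, "jaw": 0.03},
    {"tx": -0.003, "ty": 0, "tz": 0, "rx": 0, "ry": 0, "rz": 0, "jaw": 0.03},
    {"tx": -0.004, "ty": 0, "tz": 0, "rx": 0, "ry": 0, "rz": 0, "jaw": 0.03},
    {"tx": -0.005, "ty": 0, "tz": 0, "rx": 0, "ry": 0, "rz": 0, "jaw": 0.03},
    {"tx": -0.006, "ty": 0, "tz": 0, "rx": 0, "ry": 0, "rz": 0, "jaw": 0.03},
    {"tx": -0.007, "ty": 0, "tz": 0, "rx": 0, "ry": 0, "rz": 0, "jaw": 0.03},
    {"tx": -0.008, "ty": 0, "tz": 0, "rx": 0, "ry": 0, "rz": 0, "jaw": 0.03},
    {"tx": -0.009, "ty": 0, "tz": 0, "rx": 0, "ry": 0, "rz": 0, "jaw": 0.03},
    {"tx": -0.01, "ty": 0, "tz": 0, "rx": 0, "ry": 0, "rz": 0, "jaw": 0.03},
    {"tx": -0.011, "ty": 0, "tz": 0, "rx": 0, "ry": 0, "rz": 0, "jaw": 0.03},
    {"tx": -0.012, "ty": 0, "tz": 0, "rx": 0, "ry": 0, "rz": 0, "jaw": 0.03},
    {"tx": -0.013, "ty": 0, "tz": 0, "rx": 0, "ry": 0, "rz": 0, "jaw": 0.03},
    {"tx": -0.014, "ty": 0, "tz": 0, "rx": 0, "ry": 0, "rz": 0, "jaw": 0.03},
  ],
)

```text
time_s: 4.05
position: [473.2, -93.6, 53.8]
ee_rot: [3.142, -0.0, -2.996]
ft_force: [0.6, -0.7, 0.6]
gripper_width: 30.1
grip_force: 0.0
```

Call:
play_rows(
  rows=[
    {"tx": -0.001, "ty": 0, "tz": 0, "rx": 0, "ry": 0, "rz": 0, "jaw": 0.03},
    {"tx": -0.002, "ty": 0, "tz": 0, "rx": 0, "ry": 0, "rz": 0, "jaw": 0.03},
    {"tx": -0.003, "ty": 0, "tz": 0, "rx": 0, "ry": 0, "rz": 0, "jaw": 0.03},
    {"tx": -0.004, "ty": 0, "tz": 0, "rx": 0, "ry": 0, "rz": 0, "jaw": 0.03},
    {"tx": -0.005, "ty": 0, "tz": 0, "rx": 0, "ry": 0, "rz": 0, "jaw": 0.03},
    {"tx": -0.006, "ty": 0, "tz": 0, "rx": 0, "ry": 0, "rz": 0, "jaw": 0.03},
  ],
)

```text
time_s: 4.65
position: [479.2, -92.7, 53.8]
ee_rot: [3.142, -0.0, -2.996]
ft_force: [0.5, 0.1, -0.0]
gripper_width: 29.9
grip_force: 0.0
```

```bash
cat > plate.py <<'E'
from h import *
p=camera_params("wrist");s=observe();im=grab_frame("wrist")
m=copper(im);m[:120]=0
cv2.imwrite("pics/wp_%d.png"%(s["time_s"]*100),im)
n=max(cv2.findContours(m,0,1)[0],key=cv2.contourArea);x,y,w,h=cv2.boundingRect(n);print(x,y,w,h)
P=[]
for c in range(x+4,x+w-4,3):
    r=np.nonzero(m[:,c])[0]
    if r[0]<y+8: P.append(onz(p,(c,r[0]-.5),67,True))
P=np.array(P);f=np.polyfit(P[:,1],P[:,0],1)
ct=s["position"];print("slope",f[0],"edge x at tool y",np.polyval(f,ct[1]),"tool",ct,s["ft_force"])
E
python3 plate.py
```

```text
222 236 69 61
slope -0.19909111248649375 edge x at tool y 477.58606751424384 tool [479.18770793 -92.69151521  53.84051497] [ 0.53494531  0.09125702 -0.0362703 ]
```

Run:
```python
import cv2,numpy as np
from station import *
w=cv2.imread("pics/wp_465.png")[180:350,150:360];w=cv2.resize(w,(400,324))
cv2.imwrite("pics/s4.png",grab_frame("scene"));s=cv2.imread("pics/s4.png")[160:270,165:275];s=cv2.resize(s,(390,390),interpolation=cv2.INTER_CUBIC)
o=np.zeros((400,800,3),np.uint8);o[:324,:400]=w;o[:390,405:795]=s;cv2.imwrite("pics/c4.png",cv2.convertScaleAbs(o,alpha=1.5))
```

```text
(no output)
```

View pics/c4.png

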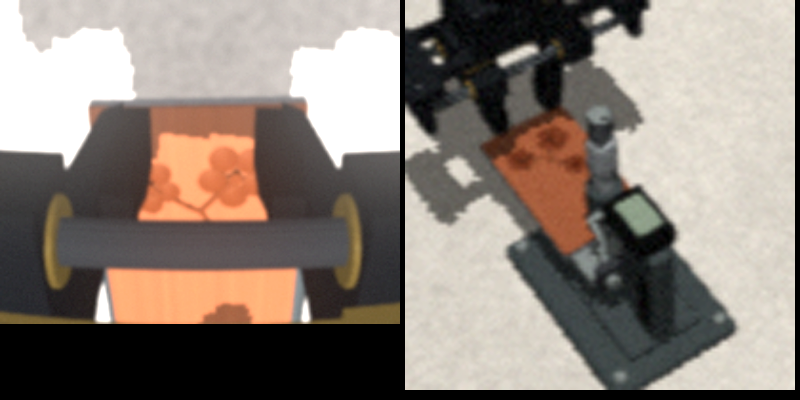

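Run:
```python
from h import *
np.set_printoptions(precision=1,suppress=True,linewidth=150)
ps=camera_params("scene")
for n in("scene0","s2","s4"):
    m=copper(cv2.imread(f"pics/{n}.png"));m[:180]=0;m[262:]=0;m[:,:180]=0;m[:,265:]=0
    c=max(cv2.findContours(m,0,1)[0],key=cv2.contourArea);print(n,cv2.contourArea(c),cv2.boundingRect(c),cv2.minAreaRect(c))
p=camera_params("wrist");s=observe();t=s["position"];print(t)
u=np.array([.99,.1435,0]);v=np.array([-.1435,.99,0])
for dx in(-9,0,9):
  for z in(0,13,40): print("tip dx",dx,"z+",z,proj(p,t+dx*u+24*v+[0,0,z],True),proj(ps,t+dx*u+24*v+[0,0,z]))
im=cv2.imread("pics/wp_465.png")
for c in(205,212,250,285,300): print(c,[tuple(im[r,c]) for r in range(218,244,2)])
```

```text
scene0 693.0 (187, 190, 31, 42) ((208.33999633789062, 209.1199951171875), (39.40000534057617, 25.600004196166992), 53.130104064941406)
s2 695.5 (187, 190, 32, 42) ((208.3400115966797, 209.1199951171875), (39.400001525878906, 25.60000228881836), 53.13010025024414)
s4 624.5 (190, 192, 28, 40) ((209.32098388671875, 210.3428192138672), (36.16664505004883, 25.60635757446289), 52.594642639160156)
[479.2 -92.7  53.9]
tip dx -9 z+ 0 (np.float64(295.04950370646094), np.float64(216.19512650617443)) (np.float64(204.96149134292887), np.float64(191.96557637233857))
tip dx -9 z+ 13 (np.float64(297.75916017591106), np.float64(224.34502176538166)) (np.float64(204.61734001659548), np.float64(188.84874876464093))
tip dx -9 z+ 40 (np.float64(304.655705445239), np.float64(245.3359726903217)) (np.float64(203.8830192204857), np.float64(182.19832740899454))
tip dx 0 z+ 0 (np.float64(294.36505584172863), np.float64(229.25090835291974)) (np.float64(206.64616867129143), np.float64(194.10922381449075))
tip dx 0 z+ 13 (np.float64(296.94376231055895), np.float64(238.0999806576502)) (np.float64(206.3153386977434)
[... 2903 characters left out ...]
np.uint8(60)), (np.uint8(45), np.uint8(48), np.uint8(56)), (np.uint8(44), np.uint8(48), np.uint8(56))]
300 [(np.uint8(135), np.uint8(139), np.uint8(144)), (np.uint8(133), np.uint8(137), np.uint8(142)), (np.uint8(134), np.uint8(138), np.uint8(143)), (np.uint8(133), np.uint8(137), np.uint8(142)), (np.uint8(132), np.uint8(137), np.uint8(143)), (np.uint8(131), np.uint8(134), np.uint8(140)), (np.uint8(111), np.uint8(112), np.uint8(115)), (np.uint8(94), np.uint8(93), np.uint8(96)), (np.uint8(68), np.uint8(70), np.uint8(75)), (np.uint8(53), np.uint8(55), np.uint8(59)), (np.uint8(52), np.uint8(55), np.uint8(58)), (np.uint8(54), np.uint8(54), np.uint8(57)), (np.uint8(50), np.uint8(52), np.uint8(57))]
```

```bash
cat > sc.py <<'E'
from h import *
ps=camera_params("scene")
u=np.array([.9896,.1435,0]);v=np.array([-.1435,.9896,0]);O=np.array([593.,-77,67])
def near(im,lats,z=67):
    m=copper(im);h=[]
    for l in lats:
        for s in np.arange(-145,-60,.5):
            X=O+u*s+v*l;X[2]=z;a,b=proj(ps,X);
            if m[int(round(b)),int(round(a))]: h.append(s);break
    return h
if __name__=="__main__":
    L=range(-33,34,3)
    for n in("scene0","s2","s4"): print(n,near(cv2.imread(f"pics/{n}.png"),L))
    im=cv2.cvtColor(cv2.imread("pics/s4.png"),cv2.COLOR_BGR2GRAY)
    s2=cv2.cvtColor(cv2.imread("pics/s2.png"),cv2.COLOR_BGR2GRAY)
    print(s2[184:204:1,188:216]);print(im[184:204:1,188:216])
E
python3 sc.py
```

```text
scene0 [np.float64(-114.0), np.float64(-116.0), np.float64(-118.0), np.float64(-116.0), np.float64(-118.0), np.float64(-116.0), np.float64(-118.0), np.float64(-116.0), np.float64(-118.0), np.float64(-116.0), np.float64(-118.0), np.float64(-116.5), np.float64(-118.0), np.float64(-116.5), np.float64(-118.0), np.float64(-116.5), np.float64(-118.0), np.float64(-117.0), np.float64(-117.5), np.float64(-117.0), np.float64(-117.5), np.float64(-117.5), np.float64(-107.0)]
s2 [np.float64(-114.0), np.float64(-116.0), np.float64(-118.0), np.float64(-116.0), np.float64(-118.0), np.float64(-116.0), np.float64(-118.0), np.float64(-116.0), np.float64(-118.0), np.float64(-116.0), np.float64(-118.0), np.float64(-116.5), np.float64(-118.0), np.float64(-116.5), np.float64(-118.0), np.float64(-116.5), np.float64(-118.0), np.float64(-117.0), np.float64(-117.5), np.float64(-117.0), np.float64(-117.5), np.float64(-117.5), np.float64(-107.0)]
s4 [np.float64(-101.5), np.float64(-102.0), np.float64(-102.0), np.float64(-100.0), np.float64(-98.0), np.float64(-102.0), np.float64(-102.0), np.float64(-107.5), np.fl
[... 3716 characters left out ...]
3  4 13 29 35 35 32 35 41 63 69 70 66 59 55 50 51 54 67 71 76
  75 76 72 68]
 [64 44 24 15 17 17 32 34 34 40 42 59 70 72 62 49 45 47 45 50 53 53 59 69
  76 72 75 70]
 [62 54 37 27 22 29 32 34 42 61 70 73 72 71 56 48 48 40 41 47 49 47 55 65
  75 75 77 72]
 [55 45 34 32 34 33 31 38 59 72 74 75 73 71 69 53 42 37 38 48 47 46 57 69
  75 76 76 67]
 [38 32 33 32 36 33 33 35 61 72 75 76 77 73 60 50 47 47 40 42 45 49 65 73
  75 76 76 69]
 [32 33 31 31 29 34 35 41 60 70 67 78 72 73 67 55 54 53 52 49 50 60 71 74
  75 75 76 73]
 [31 32 35 33 31 32 36 56 61 53 55 68 72 75 76 70 67 57 60 64 64 72 76 74
  74 77 73 68]
 [37 33 34 41 42 40 44 48 46 48 46 51 51 63 74 70 70 64 66 69 73 74 72 74
  68 64 67 65]]
```

Nothing moved: the flowers are at the same pixels. The opened fingertips evidently sit about 20 mm above the nominal TCP, so they are over the plate. I'll back off, go lower and push again.

Call:
play_rows(
  rows=[
    {"tx": 0.015, "ty": 0, "tz": 0, "rx": 0, "ry": 0, "rz": 0, "jaw": 0.03},
    {"tx": 0.03, "ty": 0, "tz": 0, "rx": 0, "ry": 0, "rz": 0, "jaw": 0.03},
    {"tx": 0.03, "ty": 0, "tz": 0, "rx": 0, "ry": 0, "rz": 0, "jaw": 0.03},
    {"tx": 0.03, "ty": 0, "tz": 0.01, "rx": 0, "ry": 0, "rz": 0, "jaw": 0.03},
    {"tx": 0.03, "ty": 0, "tz": 0.018, "rx": 0, "ry": 0, "rz": 0, "jaw": 0.03},
    {"tx": 0.03, "ty": 0, "tz": 0.018, "rx": 0, "ry": 0, "rz": 0, "jaw": 0.03},
  ],
)

```text
time_s: 5.35
position: [449.3, -96.8, 34.5]
ee_rot: [3.14, -0.002, -2.996]
ft_force: [-0.5, 0.2, 0.2]
gripper_width: 30.2
grip_force: 0.0
```

Run:
```python
from h import *
p=camera_params("wrist");t=observe()["position"];w=grab_frame("wrist");sc=grab_frame("scene");cv2.imwrite("pics/s5.png",sc)
print(t)
w=cv2.resize(w[170:340,150:360],(400,324),interpolation=cv2.INTER_CUBIC);sc=cv2.resize(sc[150:250,165:265],(395,395),interpolation=cv2.INTER_CUBIC)
o=np.zeros((400,800,3),np.uint8);o[:324,:400]=w;o[:395,403:798]=sc;cv2.imwrite("pics/c5.png",cv2.convertScaleAbs(o,alpha=1.7))
u=np.array([.99,.1435,0]);v=np.array([-.1435,.99,0]);ps=camera_params("scene")
for z in(0,10,20): print(z,proj(p,t-9*u+24*v+[0,0,z],True),proj(ps,t+9*u+24*v+[0,0,z]))
```

```text
[449.26254366 -96.76097354  34.4957258 ]
0 (np.float64(295.02158592177796), np.float64(216.1324688449878)) (np.float64(203.30882201746468), np.float64(193.58703278173988))
10 (np.float64(297.09800107644367), np.float64(222.27038122922556)) (np.float64(203.03860967843298), np.float64(191.24892017994418))
20 (np.float64(299.38752048055454), np.float64(229.07326570036372)) (np.float64(202.76482021161198), np.float64(188.87985515165158))
```

View pics/c5.png

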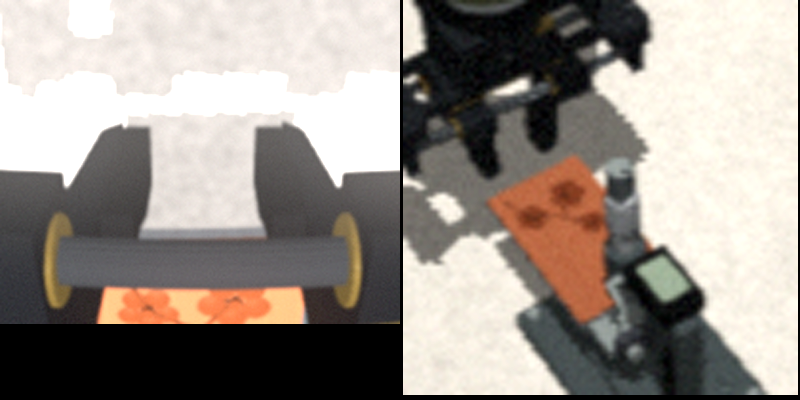

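The wrist view shows the finger tips at crop row 125 (image row 236). In the scene view the left tip is at about (200,188). That puts the tips about 11 mm above the nominal TCP at this opening, so they are now near z 46 and the fingers will meet the end face. Push.

Call:
play_rows(
  rows=[
    {"tx": -0.005, "ty": 0, "tz": 0, "rx": 0, "ry": 0, "rz": 0, "jaw": 0.03},
    {"tx": -0.01, "ty": 0, "tz": 0, "rx": 0, "ry": 0, "rz": 0, "jaw": 0.03},
    {"tx": -0.014, "ty": 0, "tz": 0, "rx": 0, "ry": 0, "rz": 0, "jaw": 0.03},
    {"tx": -0.015, "ty": 0, "tz": 0, "rx": 0, "ry": 0, "rz": 0, "jaw": 0.03},
    {"tx": -0.016, "ty": 0, "tz": 0, "rx": 0, "ry": 0, "rz": 0, "jaw": 0.03},
    {"tx": -0.017, "ty": 0, "tz": 0, "rx": 0, "ry": 0, "rz": 0, "jaw": 0.03},
    {"tx": -0.018, "ty": 0, "tz": 0, "rx": 0, "ry": 0, "rz": 0, "jaw": 0.03},
    {"tx": -0.019, "ty": 0, "tz": 0, "rx": 0, "ry": 0, "rz": 0, "jaw": 0.03},
    {"tx": -0.02, "ty": 0, "tz": 0, "rx": 0, "ry": 0, "rz": 0, "jaw": 0.03},
    {"tx": -0.021, "ty": 0, "tz": 0, "rx": 0, "ry": 0, "rz": 0, "jaw": 0.03},
    {"tx": -0.022, "ty": 0, "tz": 0, "rx": 0, "ry": 0, "rz": 0, "jaw": 0.03},
    {"tx": -0.023, "ty": 0, "tz": 0, "rx": 0, "ry": 0, "rz": 0, "jaw": 0.03},
    {"tx": -0.024, "ty": 0, "tz": 0, "rx": 0, "ry": 0, "rz": 0, "jaw": 0.03},
  ],
)

```text
time_s: 6.75
position: [473.3, -93.6, 35.8]
ee_rot: [-3.142, 0.0, -2.996]
ft_force: [-2.0, -0.7, -0.5]
gripper_width: 30.0
grip_force: 0.9
```

Call:
play_rows(
  rows=[
    {"tx": -0.001, "ty": 0, "tz": 0, "rx": 0, "ry": 0, "rz": 0, "jaw": 0.03},
    {"tx": -0.002, "ty": 0, "tz": 0, "rx": 0, "ry": 0, "rz": 0, "jaw": 0.03},
    {"tx": -0.003, "ty": 0, "tz": 0, "rx": 0, "ry": 0, "rz": 0, "jaw": 0.03},
    {"tx": -0.004, "ty": 0, "tz": 0, "rx": 0, "ry": 0, "rz": 0, "jaw": 0.03},
  ],
)

```text
time_s: 7.15
position: [477.2, -93.0, 35.8]
ee_rot: [3.142, -0.0, -2.996]
ft_force: [-1.8, -0.5, 0.8]
gripper_width: 30.1
grip_force: 0.9
```

```bash
cat > fl.py <<'E'
# plate displacement: flower pattern shift seen in the scene camera, rectified to the plane z=67
from sc import *
def rect(im):
    M=[]
    for (s,l) in((-120,-40),(-120,40),(-20,40),(-20,-40)):
        X=O+u*s+v*l;M.append(proj(ps,X))
    H=cv2.getPerspectiveTransform(np.float32(M),np.float32([[0,0],[0,160],[200,160],[200,0]]))
    return cv2.warpPerspective(im,H,(200,160),flags=cv2.INTER_CUBIC)
if __name__=="__main__":
    s=observe();im=grab_frame("scene");a=cv2.cvtColor(rect(cv2.imread("pics/s2.png")),6)[25:135,20:100];b=cv2.cvtColor(rect(im),6)
    r=cv2.matchTemplate(b,a,cv2.TM_CCOEFF_NORMED);_,c,_,l=cv2.minMaxLoc(r)
    print("shift mm along,lat",(l[0]-20)/2,(l[1]-25)/2,"corr",c,"tcp",s["position"],s["ft_force"])
E
python3 fl.py
```

```text
shift mm along,lat 11.5 -0.5 corr 0.9050500988960266 tcp [477.21185739 -92.98303974  35.82019969] [-1.7954005  -0.50554387  0.77279035]
```

Call:
play_rows(
  rows=[
    {"tx": -0.001, "ty": 0, "tz": 0, "rx": 0, "ry": 0, "rz": 0, "jaw": 0.03},
    {"tx": -0.002, "ty": 0, "tz": 0, "rx": 0, "ry": 0, "rz": 0, "jaw": 0.03},
    {"tx": -0.003, "ty": 0, "tz": 0, "rx": 0, "ry": 0, "rz": 0, "jaw": 0.03},
    {"tx": -0.004, "ty": 0, "tz": 0, "rx": 0, "ry": 0, "rz": 0, "jaw": 0.03},
    {"tx": -0.005, "ty": 0, "tz": 0, "rx": 0, "ry": 0, "rz": 0, "jaw": 0.03},
    {"tx": -0.006, "ty": 0, "tz": 0, "rx": 0, "ry": 0, "rz": 0, "jaw": 0.03},
    {"tx": -0.007, "ty": 0, "tz": 0, "rx": 0, "ry": 0, "rz": 0, "jaw": 0.03},
  ],
)

```text
time_s: 7.9
position: [484.1, -92.0, 35.8]
ee_rot: [-3.142, -0.0, -2.996]
ft_force: [-1.8, -0.3, 0.6]
gripper_width: 30.1
grip_force: 1.0
```

Call:
play_rows(
  rows=[
    {"tx": -0.0006, "ty": 0, "tz": 0, "rx": 0, "ry": 0, "rz": 0, "jaw": 0.03},
    {"tx": -0.0012, "ty": 0, "tz": 0, "rx": 0, "ry": 0, "rz": 0, "jaw": 0.03},
    {"tx": -0.0018, "ty": 0, "tz": 0, "rx": 0, "ry": 0, "rz": 0, "jaw": 0.03},
  ],
)

```text
time_s: 8.2
position: [485.9, -91.7, 35.8]
ee_rot: [3.142, -0.0, -2.996]
ft_force: [-1.5, -0.6, 0.0]
gripper_width: 30.0
grip_force: 1.0
```

Call:
play_rows(
  rows=[
    {"tx": -0.0006, "ty": 0, "tz": 0, "rx": 0, "ry": 0, "rz": 0, "jaw": 0.03},
    {"tx": -0.0012, "ty": 0, "tz": 0, "rx": 0, "ry": 0, "rz": 0, "jaw": 0.03},
  ],
)

```text
time_s: 8.4
position: [487.1, -91.5, 35.9]
ee_rot: [3.142, 0.0, -2.996]
ft_force: [-1.3, -0.7, 0.7]
gripper_width: 30.1
grip_force: 1.0
```

Call:
play_rows(
  rows=[
    {"tx": -0.0005, "ty": 0, "tz": 0, "rx": 0, "ry": 0, "rz": 0, "jaw": 0.03},
    {"tx": -0.001, "ty": 0, "tz": 0, "rx": 0, "ry": 0, "rz": 0, "jaw": 0.03},
  ],
)

```text
time_s: 8.6
position: [488.1, -91.4, 35.9]
ee_rot: [-3.142, 0.0, -2.996]
ft_force: [-2.4, -0.2, 0.4]
gripper_width: 30.4
grip_force: 1.0
```

Call:
play_rows(
  rows=[
    {"tx": -0.0005, "ty": 0, "tz": 0, "rx": 0, "ry": 0, "rz": 0, "jaw": 0.03},
    {"tx": -0.001, "ty": 0, "tz": 0, "rx": 0, "ry": 0, "rz": 0, "jaw": 0.03},
  ],
)

```text
time_s: 8.8
position: [489.1, -91.2, 35.9]
ee_rot: [-3.142, 0.0, -2.996]
ft_force: [-2.0, -0.1, 0.1]
gripper_width: 29.9
grip_force: 1.0
```

Call:
play_rows(
  rows=[
    {"tx": -0.0005, "ty": 0, "tz": 0, "rx": 0, "ry": 0, "rz": 0, "jaw": 0.03},
  ],
)

```text
time_s: 8.9
position: [489.5, -91.2, 35.8]
ee_rot: [3.142, -0.0, -2.996]
ft_force: [-2.3, -0.0, -0.1]
gripper_width: 30.4
grip_force: 1.0
```

```bash
python3 fl.py
```

```text
shift mm along,lat 24.0 0.0 corr 0.8278799653053284 tcp [489.53074067 -91.17155177  35.82780743] [-2.30492331 -0.00616365 -0.05117337]
```

Close to the stop now. Continue with 0.4 mm steps and stop at a force rise.

Call:
play_rows(
  rows=[
    {"tx": -0.0004, "ty": 0, "tz": 0, "rx": 0, "ry": 0, "rz": 0, "jaw": 0.03},
    {"tx": -0.0004, "ty": 0, "tz": 0, "rx": 0, "ry": 0, "rz": 0, "jaw": 0.03},
  ],
)

```text
time_s: 9.15
position: [489.7, -91.1, 35.8]
ee_rot: [3.142, -0.0, -2.996]
ft_force: [-2.5, -0.3, 0.6]
gripper_width: 30.0
grip_force: 1.6
```

Call:
play_rows(
  rows=[
    {"tx": -0.0004, "ty": 0, "tz": 0, "rx": 0, "ry": 0, "rz": 0, "jaw": 0.03},
    {"tx": -0.0004, "ty": 0, "tz": 0, "rx": 0, "ry": 0, "rz": 0, "jaw": 0.03},
  ],
)

```text
time_s: 9.35
position: [489.8, -91.1, 35.8]
ee_rot: [3.141, -0.001, -2.996]
ft_force: [-4.9, -1.7, 2.2]
gripper_width: 30.1
grip_force: 2.6
```

Call:
play_rows(
  rows=[
    {"tx": -0.0004, "ty": 0, "tz": 0, "rx": 0, "ry": 0, "rz": 0, "jaw": 0.03},
    {"tx": -0.0004, "ty": 0, "tz": 0, "rx": 0, "ry": 0, "rz": 0, "jaw": 0.03},
  ],
)

```text
time_s: 9.55
position: [489.8, -91.1, 35.8]
ee_rot: [3.141, -0.002, -2.996]
ft_force: [-6.7, -2.7, 2.6]
gripper_width: 30.0
grip_force: 3.5
```

Call:
play_rows(
  rows=[
    {"tx": -0.0006, "ty": 0, "tz": 0, "rx": 0, "ry": 0, "rz": 0, "jaw": 0.03},
    {"tx": -0.0006, "ty": 0, "tz": 0, "rx": 0, "ry": 0, "rz": 0, "jaw": 0.03},
    {"tx": -0.0006, "ty": 0, "tz": 0, "rx": 0, "ry": 0, "rz": 0, "jaw": 0.03},
  ],
)

```text
time_s: 9.85
position: [489.9, -91.0, 35.8]
ee_rot: [3.141, -0.003, -2.996]
ft_force: [-10.3, -2.8, 3.6]
gripper_width: 30.0
grip_force: 4.8
```

Call:
play_rows(
  rows=[
    {"tx": 0.01, "ty": 0, "tz": 0, "rx": 0, "ry": 0, "rz": 0, "jaw": 0.03},
    {"tx": 0.04, "ty": 0, "tz": 0, "rx": 0, "ry": 0, "rz": 0, "jaw": 0.03},
    {"tx": 0.04, "ty": 0, "tz": -0.045, "rx": 0, "ry": 0, "rz": 0, "jaw": 0.03},
    {"tx": 0.04, "ty": 0, "tz": -0.09, "rx": 0, "ry": 0, "rz": 0, "jaw": 0.04},
    {"tx": 0.04, "ty": 0, "tz": -0.135, "rx": 0, "ry": 0, "rz": 0, "jaw": 0.04},
    {"tx": 0.04, "ty": 0, "tz": -0.18, "rx": 0, "ry": 0, "rz": 0, "jaw": 0.04},
    {"tx": 0.04, "ty": 0, "tz": -0.225, "rx": 0, "ry": 0, "rz": 0, "jaw": 0.04},
    {"tx": 0.005, "ty": 0, "tz": -0.245, "rx": 0, "ry": 0, "rz": 0, "jaw": 0.04},
    {"tx": -0.03, "ty": 0, "tz": -0.245, "rx": 0, "ry": 0, "rz": 0, "jaw": 0.04},
    {"tx": -0.07, "ty": 0, "tz": -0.245, "rx": 0, "ry": 0, "rz": 0, "jaw": 0.04},
    {"tx": -0.11, "ty": 0, "tz": -0.245, "rx": 0, "ry": 0, "rz": 0, "jaw": 0.04},
    {"tx": -0.14, "ty": 0, "tz": -0.245, "rx": 0, "ry": 0, "rz": 0, "jaw": 0.04},
    {"tx": -0.14, "ty": 0, "tz": -0.245, "rx": 0, "ry": 0, "rz": 0, "jaw": 0.04},
    {"tx": -0.14, "ty": 0, "tz": -0.245, "rx": 0, "ry": 0, "rz": 0, "jaw": 0.04},
  ],
)

```text
time_s: 11.25
position: [629.8, -70.6, 280.3]
ee_rot: [3.141, -0.0, -2.996]
ft_force: [0.4, -0.0, 0.2]
gripper_width: 40.3
grip_force: 0.0
```

Run:
```python
from h import *
import pickle
p=camera_params("wrist");s=observe();im=grab_frame("wrist");cv2.imwrite("pics/w6.png",im);pickle.dump(p,open("pics/w6.pkl","wb"))
print(s["position"],s["ee_rot"],s["joint_positions"])
k=np.array([593,-77,194.])
print("knob predicted px",proj(p,k,True),"base",proj(p,k-[0,0,22],True), "plate near",proj(p,(499,-91,67),True))
cv2.imwrite("pics/t6.png",grab_frame("top"))
```

```text
[629.83207719 -70.57171451 280.28556329] [ 3.14125489e+00 -1.43314165e-04 -2.99556459e+00] [-2.98167623e-01  5.04826530e-01  8.98105907e-01  2.46876853e-04
  1.73893476e+00 -2.01495071e+00]
knob predicted px (np.float64(255.34320213972248), np.float64(149.64079389903227)) base (np.float64(255.36727246218533), np.float64(146.0928990024227)) plate near (np.float64(255.2828598445823), np.float64(61.86333050291617))
```

View pics/w6.png

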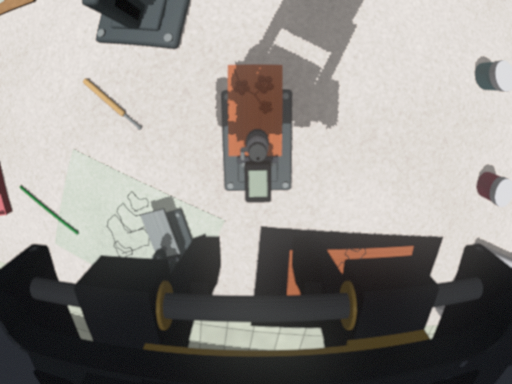

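The wrist view shows the plate at (255,65) to (255,150), now deeper in the throat, with the knob and thimble around (257,145) and the readout at (258,182). I'll zoom in on the knob.

Run:
```python
import cv2
im=cv2.imread("pics/w6.png")[120:180,220:295]
cv2.imwrite("pics/c6.png",cv2.convertScaleAbs(cv2.resize(im,None,fx=10,fy=10,interpolation=cv2.INTER_CUBIC),alpha=1.8))
```

```text
(no output)
```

View pics/c6.png

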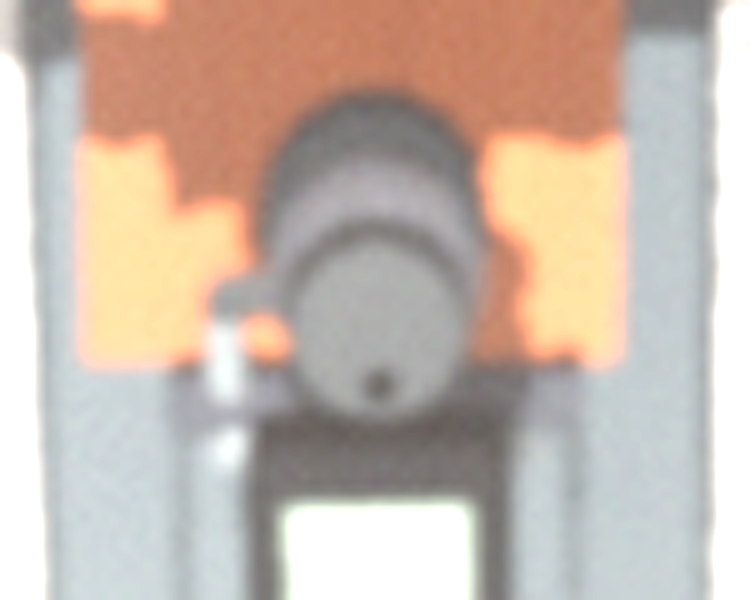

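The crop shows the knob's top disc at crop centre (381,329), about 18 px across, with an index dot at (378,385). The plate's far edge (row 365) is flush and square against the dark stop bar. Now I localise the axis.

Run:
```python
from h import *
import pickle
p=pickle.load(open("pics/w6.pkl","rb"))
c=onz(p,(257.65,152.45),194.3,True);print(c)
for x in((229.2+220-220,152),): pass
print("diam",np.linalg.norm(onz(p,(249.2,152.5),194.3,True)-onz(p,(266.5,152.5),194.3,True)))
t=observe()["position"];d=c-t;y=-2.9956
print("tool dx,dy",d[0]*np.cos(y)+d[1]*np.sin(y),d[0]*np.sin(y)-d[1]*np.cos(y))
pt=camera_params("top")
im=cv2.imread("pics/t6.png");m=copper(im);m[:150]=0;m[240:]=0;m[:,:240]=0;m[:,320:]=0
```

```text
[595.14114689 -74.63610862 194.3       ]
diam 15.217543571779569
tool dx,dy 34.17745222082453 1.1355506154315234
```

Call:
play_rows(
  rows=[
    {"tx": 0.018, "ty": 0, "tz": 0, "rx": 0, "ry": 0, "rz": 1.4, "jaw": 0.04},
    {"tx": 0.0358, "ty": 0, "tz": 0, "rx": 0, "ry": 0, "rz": 2.8, "jaw": 0.04},
    {"tx": 0.0358, "ty": 0, "tz": 0.01, "rx": 0, "ry": 0, "rz": 4.2, "jaw": 0.04},
    {"tx": 0.0358, "ty": 0, "tz": 0.03, "rx": 0, "ry": 0, "rz": 5.6, "jaw": 0.04},
    {"tx": 0.0358, "ty": 0, "tz": 0.045, "rx": 0, "ry": 0, "rz": 7.0, "jaw": 0.04},
    {"tx": 0.0358, "ty": 0, "tz": 0.06, "rx": 0, "ry": 0, "rz": 8.25, "jaw": 0.04},
    {"tx": 0.0358, "ty": 0, "tz": 0.06, "rx": 0, "ry": 0, "rz": 8.25, "jaw": 0.04},
    {"tx": 0.0358, "ty": 0, "tz": 0.06, "rx": 0, "ry": 0, "rz": 8.25, "jaw": 0.04},
  ],
)

```text
time_s: 12.15
position: [594.1, -76.0, 221.9]
ee_rot: [3.141, 0.001, 2.426]
ft_force: [-0.6, -0.5, 0.5]
gripper_width: 40.0
grip_force: 0.0
```

Run:
```python
from h import *
p=camera_params("wrist");s=observe();im=grab_frame("wrist");cv2.imwrite("pics/w7.png",im)
print(s["position"],s["ee_rot"],s["moment"],s["ft_force"])
for k in((594.3,-75.5,194.3),(595.1,-74.6,194.3)): print("pred",proj(p,k,True))
g=cv2.cvtColor(im,6)
g=cv2.GaussianBlur(g,(3,3),0);print(cv2.HoughCircles(g[170:260,200:312],cv2.HOUGH_GRADIENT,1.0,20,param1=80,param2=12,minRadius=8,maxRadius=18))
o=cv2.convertScaleAbs(cv2.resize(im[160:290,170:342],None,fx=4.4,fy=4.4,interpolation=cv2.INTER_CUBIC),alpha=1.8);cv2.imwrite("pics/c7.png",o)
```

```text
[594.05229943 -75.98364867 221.94766252] [3.14103973e+00 1.09842183e-03 2.42633453e+00] [-0.052848    0.02930007 -0.01376405] [-0.59179243 -0.49081736  0.54461842]
pred (np.float64(256.12573243808157), np.float64(213.49367681017327))
pred (np.float64(257.79287021184234), np.float64(213.50966498250273))
[[[57.5 43.5 10.3]
  [85.5 46.5 14. ]
  [53.5 20.5 14.1]]]
```

View pics/c7.png

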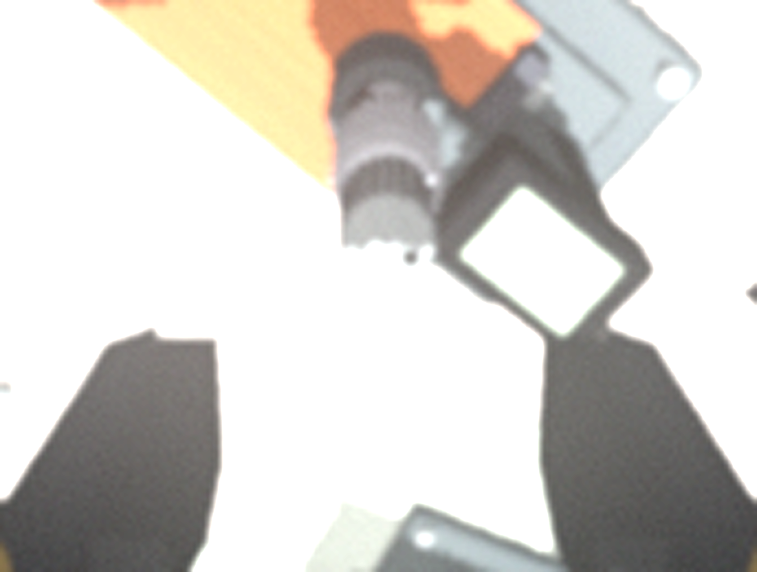

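The view shows the knob centred at crop column 390, against a finger mid-line at 380. The knob is therefore about 1.7 mm towards tool +y, which agrees with the wrist estimate (595.1,-74.6). I'll shift, go down to the knob and close lightly to test the centring.

Call:
play_rows(
  rows=[
    {"tx": 0, "ty": 0.0018, "tz": 0.01, "rx": 0, "ry": 0, "rz": 0, "jaw": 0.04},
    {"tx": 0, "ty": 0.0018, "tz": 0.025, "rx": 0, "ry": 0, "rz": 0, "jaw": 0.04},
    {"tx": 0, "ty": 0.0018, "tz": 0.04, "rx": 0, "ry": 0, "rz": 0, "jaw": 0.04},
    {"tx": 0, "ty": 0.0018, "tz": 0.048, "rx": 0, "ry": 0, "rz": 0, "jaw": 0.04},
    {"tx": 0, "ty": 0.0018, "tz": 0.049, "rx": 0, "ry": 0, "rz": 0, "jaw": 0.04},
    {"tx": 0, "ty": 0.0018, "tz": 0.049, "rx": 0, "ry": 0, "rz": 0, "jaw": 0.03},
    {"tx": 0, "ty": 0.0018, "tz": 0.049, "rx": 0, "ry": 0, "rz": 0, "jaw": 0.024},
  ],
  squeeze=8,
)

```text
time_s: 12.9
position: [595.9, -74.6, 172.6]
ee_rot: [3.141, 0.001, 2.423]
ft_force: [-0.0, 0.1, 0.4]
gripper_width: 25.9
grip_force: 0.0
```

Call:
play_rows(
  rows=[
    {"tx": 0, "ty": 0, "tz": 0, "rx": 0, "ry": 0, "rz": 0, "jaw": 0.02},
    {"tx": 0, "ty": 0, "tz": 0, "rx": 0, "ry": 0, "rz": 0, "jaw": 0.018},
    {"tx": 0, "ty": 0, "tz": 0, "rx": 0, "ry": 0, "rz": 0, "jaw": 0.016},
    {"tx": 0, "ty": 0, "tz": 0, "rx": 0, "ry": 0, "rz": 0, "jaw": 0.013},
    {"tx": 0, "ty": 0, "tz": 0, "rx": 0, "ry": 0, "rz": 0, "jaw": 0.013},
    {"tx": 0, "ty": 0, "tz": 0, "rx": 0, "ry": 0, "rz": 0, "jaw": 0.013},
  ],
  squeeze=8,
)

```text
time_s: 13.5
position: [595.6, -74.5, 171.9]
ee_rot: [-3.142, 0.0, 2.423]
ft_force: [0.2, -0.4, -0.4]
gripper_width: 13.3
grip_force: 0.0
```

```bash
cat > st.py <<'E'
from h import *
s=observe();y=s["ee_rot"][2];f=s["ft_force"];m=s["moment"]
R=cv2.Rodrigues(np.array([0,0,y]))[0]
tx=np.array([np.cos(y),np.sin(y)]);ty=np.array([np.sin(y),-np.cos(y)])
print("t",s["time_s"],"pos",s["position"].round(2),"yaw",round(y,3),"j6",s["joint_positions"][5].round(3),"w",round(s["gripper_width"],2),"grip",round(s["grip_force"],1))
print("F",f.round(2),"tool xy",(f[:2]@tx).round(2),(f[:2]@ty).round(2),"M",m.round(3))
E
python3 st.py
```

```text
t 13.5 pos [595.58 -74.46 171.87] yaw 2.423 j6 -1.174 w 13.28 grip 0.0
F [ 0.23 -0.43 -0.45] tool xy -0.46 -0.17 M [-0.014  0.023  0.001]
```

The fingers closed to 13.3 mm with no grip, so their tips are still above the knob's top. That puts the tips more than 22 mm above the nominal TCP. I'll feel down gently to find the knob top.

Call:
play_rows(
  rows=[
    {"tx": 0, "ty": 0, "tz": 0.0007, "rx": 0, "ry": 0, "rz": 0, "jaw": 0.013},
    {"tx": 0, "ty": 0, "tz": 0.0014, "rx": 0, "ry": 0, "rz": 0, "jaw": 0.013},
  ],
)

```text
time_s: 13.7
position: [595.6, -74.5, 170.4]
ee_rot: [-3.142, 0.0, 2.423]
ft_force: [-0.8, 0.5, 0.4]
gripper_width: 13.3
grip_force: 0.0
```

Call:
play_rows(
  rows=[
    {"tx": 0, "ty": 0, "tz": 0.0007, "rx": 0, "ry": 0, "rz": 0, "jaw": 0.013},
    {"tx": 0, "ty": 0, "tz": 0.0014, "rx": 0, "ry": 0, "rz": 0, "jaw": 0.013},
  ],
)

```text
time_s: 13.9
position: [595.6, -74.4, 169.0]
ee_rot: [-3.142, -0.0, 2.423]
ft_force: [-0.8, -0.2, -0.5]
gripper_width: 13.4
grip_force: 0.0
```

Call:
play_rows(
  rows=[
    {"tx": 0, "ty": 0, "tz": 0.0007, "rx": 0, "ry": 0, "rz": 0, "jaw": 0.013},
    {"tx": 0, "ty": 0, "tz": 0.0014, "rx": 0, "ry": 0, "rz": 0, "jaw": 0.013},
  ],
)

```text
time_s: 14.1
position: [595.7, -74.5, 167.9]
ee_rot: [3.141, 0.001, 2.423]
ft_force: [-1.4, 0.6, 4.3]
gripper_width: 13.2
grip_force: 2.4
```

Contact is at TCP z of about 168.2, so the tips are about 26 mm above the nominal TCP. I'll open, go down until the tips are near z 177 (above the thimble at 169.6), and close.

Call:
play_rows(
  rows=[
    {"tx": 0, "ty": 0, "tz": -0.004, "rx": 0, "ry": 0, "rz": 0, "jaw": 0.013},
    {"tx": 0, "ty": 0, "tz": -0.004, "rx": 0, "ry": 0, "rz": 0, "jaw": 0.04},
    {"tx": 0, "ty": 0, "tz": -0.004, "rx": 0, "ry": 0, "rz": 0, "jaw": 0.04},
    {"tx": 0, "ty": 0, "tz": -0.004, "rx": 0, "ry": 0, "rz": 0, "jaw": 0.04},
    {"tx": 0, "ty": 0, "tz": -0.004, "rx": 0, "ry": 0, "rz": 0, "jaw": 0.04},
    {"tx": 0, "ty": 0, "tz": 0.002, "rx": 0, "ry": 0, "rz": 0, "jaw": 0.04},
    {"tx": 0, "ty": 0, "tz": 0.01, "rx": 0, "ry": 0, "rz": 0, "jaw": 0.04},
    {"tx": 0, "ty": 0, "tz": 0.016, "rx": 0, "ry": 0, "rz": 0, "jaw": 0.04},
    {"tx": 0, "ty": 0, "tz": 0.016, "rx": 0, "ry": 0, "rz": 0, "jaw": 0.03},
    {"tx": 0, "ty": 0, "tz": 0.016, "rx": 0, "ry": 0, "rz": 0, "jaw": 0.022},
    {"tx": 0, "ty": 0, "tz": 0.016, "rx": 0, "ry": 0, "rz": 0, "jaw": 0.018},
    {"tx": 0, "ty": 0, "tz": 0.016, "rx": 0, "ry": 0, "rz": 0, "jaw": 0.013},
    {"tx": 0, "ty": 0, "tz": 0.016, "rx": 0, "ry": 0, "rz": 0, "jaw": 0.013},
    {"tx": 0, "ty": 0, "tz": 0.016, "rx": 0, "ry": 0, "rz": 0, "jaw": 0.013},
  ],
  squeeze=8,
)

```text
time_s: 15.5
position: [595.4, -74.9, 151.9]
ee_rot: [-3.141, 0.0, 2.423]
ft_force: [-3.0, -4.4, 2.1]
gripper_width: 15.5
grip_force: 8.0
```

```bash
python3 st.py
```

```text
t 15.5 pos [595.36 -74.92 151.87] yaw 2.423 j6 -1.174 w 15.5 grip 8.0
F [-2.98 -4.42  2.09] tool xy -0.67 -5.29 M [-0.669  0.554  0.038]
```

Call:
play_rows(
  rows=[
    {"tx": 0, "ty": -0.0005, "tz": 0, "rx": 0, "ry": 0, "rz": 0, "jaw": 0.025},
    {"tx": 0, "ty": -0.0005, "tz": 0, "rx": 0, "ry": 0, "rz": 0, "jaw": 0.04},
    {"tx": 0, "ty": -0.0005, "tz": 0, "rx": 0, "ry": 0, "rz": 0, "jaw": 0.04},
    {"tx": 0, "ty": -0.0005, "tz": 0, "rx": 0, "ry": 0, "rz": -1.4, "jaw": 0.04},
    {"tx": 0, "ty": -0.0005, "tz": 0, "rx": 0, "ry": 0, "rz": -2.8, "jaw": 0.04},
    {"tx": 0, "ty": -0.0005, "tz": 0, "rx": 0, "ry": 0, "rz": -4.2, "jaw": 0.04},
    {"tx": 0, "ty": -0.0005, "tz": 0, "rx": 0, "ry": 0, "rz": -5.6, "jaw": 0.04},
    {"tx": 0, "ty": -0.0005, "tz": 0, "rx": 0, "ry": 0, "rz": -7.0, "jaw": 0.04},
    {"tx": 0, "ty": -0.0005, "tz": 0, "rx": 0, "ry": 0, "rz": -8.4, "jaw": 0.04},
    {"tx": 0, "ty": -0.0005, "tz": 0, "rx": 0, "ry": 0, "rz": -9.8, "jaw": 0.04},
    {"tx": 0, "ty": -0.0005, "tz": 0, "rx": 0, "ry": 0, "rz": -11.2, "jaw": 0.04},
    {"tx": 0, "ty": -0.0005, "tz": 0, "rx": 0, "ry": 0, "rz": -12.6, "jaw": 0.04},
    {"tx": 0, "ty": -0.0005, "tz": 0, "rx": 0, "ry": 0, "rz": -14.0, "jaw": 0.04},
    {"tx": 0, "ty": -0.0005, "tz": 0, "rx": 0, "ry": 0, "rz": -15.0, "jaw": 0.04},
    {"tx": 0, "ty": -0.0005, "tz": 0, "rx": 0, "ry": 0, "rz": -15.0, "jaw": 0.03},
    {"tx": 0, "ty": -0.0005, "tz": 0, "rx": 0, "ry": 0, "rz": -15.0, "jaw": 0.022},
    {"tx": 0, "ty": -0.0005, "tz": 0, "rx": 0, "ry": 0, "rz": -15.0, "jaw": 0.018},
    {"tx": 0, "ty": -0.0005, "tz": 0, "rx": 0, "ry": 0, "rz": -15.0, "jaw": 0.013},
    {"tx": 0, "ty": -0.0005, "tz": 0, "rx": 0, "ry": 0, "rz": -15.0, "jaw": 0.013},
    {"tx": 0, "ty": -0.0005, "tz": 0, "rx": 0, "ry": 0, "rz": -15.0, "jaw": 0.013},
  ],
  squeeze=8,
)

```text
time_s: 17.5
position: [594.9, -74.5, 151.6]
ee_rot: [3.141, -0.0, -2.289]
ft_force: [-3.4, 2.2, 1.3]
gripper_width: 15.8
grip_force: 8.0
```

```bash
python3 st.py
```

```text
t 17.5 pos [594.91 -74.46 151.59] yaw -2.289 j6 -2.745 w 15.77 grip 8.0
F [-3.42  2.24  1.28] tool xy 0.56 4.05 M [ 0.562  0.576 -0.013]
```

Gripped at 15.8 mm, which is the knob. I'll recentre by 0.4 mm, firm the grip to 15 N and turn the first 1.2 rad, which is still free travel.

Call:
play_rows(
  rows=[
    {"tx": 0, "ty": 0.0004, "tz": 0, "rx": 0, "ry": 0, "rz": 0, "jaw": 0.013},
    {"tx": 0, "ty": 0.0004, "tz": 0, "rx": 0, "ry": 0, "rz": 0, "jaw": 0.013},
    {"tx": 0, "ty": 0.0004, "tz": 4e-05, "rx": 0, "ry": 0, "rz": 1, "jaw": 0.013},
    {"tx": 0, "ty": 0.0004, "tz": 8e-05, "rx": 0, "ry": 0, "rz": 2, "jaw": 0.013},
    {"tx": 0, "ty": 0.0004, "tz": 0.0001, "rx": 0, "ry": 0, "rz": 3, "jaw": 0.013},
    {"tx": 0, "ty": 0.0004, "tz": 0.00013, "rx": 0, "ry": 0, "rz": 4, "jaw": 0.013},
    {"tx": 0, "ty": 0.0004, "tz": 0.00017, "rx": 0, "ry": 0, "rz": 5, "jaw": 0.013},
    {"tx": 0, "ty": 0.0004, "tz": 0.0002, "rx": 0, "ry": 0, "rz": 6, "jaw": 0.013},
  ],
  squeeze=15,
)

```text
time_s: 18.3
position: [595.0, -74.7, 151.4]
ee_rot: [-3.141, 0.0, -2.922]
ft_force: [-1.1, 1.4, 0.4]
gripper_width: 15.1
grip_force: 15.0
```

```bash
python3 st.py
```

```text
t 18.3 pos [595.04 -74.68 151.44] yaw -2.922 j6 -2.112 w 15.13 grip 15.0
F [-1.14  1.41  0.41] tool xy 0.81 1.62 M [0.274 0.262 0.013]
```

Call:
play_rows(
  rows=[
    {"tx": 0, "ty": 0, "tz": 3e-05, "rx": 0, "ry": 0, "rz": 1, "jaw": 0.013},
    {"tx": 0, "ty": 0, "tz": 7e-05, "rx": 0, "ry": 0, "rz": 2, "jaw": 0.013},
    {"tx": 0, "ty": 0, "tz": 0.0001, "rx": 0, "ry": 0, "rz": 3, "jaw": 0.013},
    {"tx": 0, "ty": 0, "tz": 0.00013, "rx": 0, "ry": 0, "rz": 4, "jaw": 0.013},
    {"tx": 0, "ty": 0, "tz": 0.00017, "rx": 0, "ry": 0, "rz": 5, "jaw": 0.013},
    {"tx": 0, "ty": 0, "tz": 0.0002, "rx": 0, "ry": 0, "rz": 6, "jaw": 0.013},
  ],
)

```text
time_s: 18.9
position: [595.0, -74.9, 151.2]
ee_rot: [-3.141, 0.0, 2.733]
ft_force: [-1.6, -0.0, 0.1]
gripper_width: 15.8
grip_force: 15.0
```

```bash
cat > mz.py <<'E'
from h import *
import sys
a=[];f=[]
for i in range(int(sys.argv[1]) if len(sys.argv)>1 else 4):
    s=observe();a.append(s["moment"]);f.append(s["ft_force"]);im=grab_frame("wrist")
a=np.array(a);print("Mz",a[:,2].round(3),"mean",a[:,2].mean().round(4),"Mxy",a[:,:2].mean(0).round(2),"j6",s["joint_positions"][5].round(3),"yaw",s["ee_rot"][2].round(3),"F",np.mean(f,0).round(1),"pos",s["position"].round(2),"eff6",s["joint_efforts"][5].round(3),"t",s["time_s"])
E
python3 mz.py 4; python3 st.py
```

```text
Mz [ 0.018  0.011 -0.008  0.011] mean 0.0081 Mxy [0.01 0.31] j6 -1.491 yaw 2.739 F [-1.9 -0.1  0.4] pos [595.01 -74.9  151.27] eff6 0.443 t 19.05
t 19.1 pos [594.98 -74.88 151.23] yaw 2.74 j6 -1.491 w 15.2 grip 15.0
F [-1.64  0.93  0.76] tool xy 1.87 0.21 M [-0.038  0.209 -0.014]
```

Call:
play_rows(
  rows=[
    {"tx": 0, "ty": 0, "tz": 3e-05, "rx": 0, "ry": 0, "rz": 1, "jaw": 0.013},
    {"tx": 0, "ty": 0, "tz": 7e-05, "rx": 0, "ry": 0, "rz": 2, "jaw": 0.013},
    {"tx": 0, "ty": 0, "tz": 0.0001, "rx": 0, "ry": 0, "rz": 3, "jaw": 0.013},
  ],
)

```text
time_s: 19.4
position: [594.9, -75.0, 151.1]
ee_rot: [-3.141, 0.0, 2.421]
ft_force: [-2.3, -1.1, 0.2]
gripper_width: 15.3
grip_force: 15.0
```

```bash
python3 mz.py 3
```

```text
Mz [ 0.066 -0.014  0.014] mean 0.0223 Mxy [-0.18  0.4 ] j6 -1.175 yaw 2.424 F [-2.6 -1.   0.6] pos [594.95 -74.97 151.15] eff6 1.086 t 19.5
```

Call:
play_rows(
  rows=[
    {"tx": 0, "ty": 0, "tz": 3e-05, "rx": 0, "ry": 0, "rz": 1, "jaw": 0.013},
    {"tx": 0, "ty": 0, "tz": 7e-05, "rx": 0, "ry": 0, "rz": 2, "jaw": 0.013},
    {"tx": 0, "ty": 0, "tz": 0.0001, "rx": 0, "ry": 0, "rz": 3, "jaw": 0.013},
  ],
)

```text
time_s: 19.85
position: [594.8, -75.0, 151.0]
ee_rot: [-3.141, 0.0, 2.109]
ft_force: [-2.7, -1.3, 0.1]
gripper_width: 15.4
grip_force: 15.0
```

```bash
python3 mz.py 3
```

```text
Mz [ 0.035 -0.012  0.07 ] mean 0.0312 Mxy [-0.37  0.48] j6 -0.863 yaw 2.111 F [-2.7 -1.4  0.3] pos [594.84 -74.95 151.03] eff6 1.082 t 19.95
```

Call:
play_rows(
  rows=[
    {"tx": 0, "ty": 0, "tz": 3e-05, "rx": 0, "ry": 0, "rz": 1, "jaw": 0.013},
    {"tx": 0, "ty": 0, "tz": 7e-05, "rx": 0, "ry": 0, "rz": 2, "jaw": 0.013},
    {"tx": 0, "ty": 0, "tz": 0.0001, "rx": 0, "ry": 0, "rz": 3, "jaw": 0.013},
  ],
)

```text
time_s: 20.3
position: [594.8, -75.0, 151.0]
ee_rot: [-3.141, 0.001, 1.796]
ft_force: [-4.3, -1.9, 1.1]
gripper_width: 15.4
grip_force: 15.0
```

```bash
python3 mz.py 4
```

```text
Mz [-0.005  0.023  0.005 -0.037] mean -0.0032 Mxy [-0.51  0.7 ] j6 -0.551 yaw 1.8 F [-3.9 -2.7  1.2] pos [594.77 -74.89 151.  ] eff6 0.333 t 20.45
```

Call:
play_rows(
  rows=[
    {"tx": -0.0002, "ty": -0.0004, "tz": 3e-05, "rx": 0, "ry": 0, "rz": 1, "jaw": 0.013},
    {"tx": -0.0002, "ty": -0.0004, "tz": 7e-05, "rx": 0, "ry": 0, "rz": 2, "jaw": 0.013},
  ],
)

```text
time_s: 20.7
position: [594.6, -75.0, 150.9]
ee_rot: [3.142, 0.0, 1.587]
ft_force: [-3.2, -2.3, 0.6]
gripper_width: 15.5
grip_force: 15.0
```

```bash
python3 mz.py 6
```

```text
Mz [ 0.039 -0.046  0.015  0.051  0.054  0.067] mean 0.03 Mxy [-0.45  0.62] j6 -0.342 yaw 1.59 F [-3.5 -2.7  1.2] pos [594.61 -74.97 150.97] eff6 0.004 t 20.95
```

Call:
play_rows(
  rows=[
    {"tx": 0, "ty": 0, "tz": 3e-05, "rx": 0, "ry": 0, "rz": 1, "jaw": 0.013},
    {"tx": 0, "ty": 0, "tz": 7e-05, "rx": 0, "ry": 0, "rz": 2, "jaw": 0.013},
  ],
)

```text
time_s: 21.2
position: [594.5, -74.9, 150.9]
ee_rot: [-3.142, 0.0, 1.375]
ft_force: [-3.4, -2.9, 1.7]
gripper_width: 15.3
grip_force: 15.0
```

```bash
python3 mz.py 6
```

```text
Mz [0.042 0.079 0.017 0.05  0.05  0.042] mean 0.0465 Mxy [-0.5   0.77] j6 -0.132 yaw 1.38 F [-3.8 -3.1  2.8] pos [594.56 -74.89 150.91] eff6 0.014 t 21.45
```

Call:
play_rows(
  rows=[
    {"tx": 0, "ty": 0, "tz": 3e-05, "rx": 0, "ry": 0, "rz": 1, "jaw": 0.013},
    {"tx": 0, "ty": 0, "tz": 7e-05, "rx": 0, "ry": 0, "rz": 2, "jaw": 0.013},
  ],
)

```text
time_s: 21.7
position: [594.5, -74.9, 150.9]
ee_rot: [-3.142, 0.0, 1.167]
ft_force: [-4.9, -1.9, 3.3]
gripper_width: 15.1
grip_force: 15.0
```

```bash
python3 mz.py 6
```

```text
Mz [0.064 0.011 0.037 0.002 0.087 0.035] mean 0.0394 Mxy [-0.49  0.87] j6 0.078 yaw 1.171 F [-4.5 -2.4  3.5] pos [594.48 -74.9  150.89] eff6 0.046 t 21.95
```

Call:
play_rows(
  rows=[
    {"tx": -0.0003, "ty": -0.0002, "tz": -0.0001, "rx": 0, "ry": 0, "rz": 1, "jaw": 0.013},
    {"tx": -0.0003, "ty": -0.0002, "tz": -0.0002, "rx": 0, "ry": 0, "rz": 2, "jaw": 0.013},
  ],
)

```text
time_s: 22.2
position: [594.3, -74.9, 150.9]
ee_rot: [-3.141, -0.0, 0.957]
ft_force: [-3.3, -2.1, 1.1]
gripper_width: 15.3
grip_force: 15.0
```

```bash
python3 mz.py 7
```

```text
Mz [ 0.075 -0.005  0.022  0.041  0.035  0.063  0.004] mean 0.0336 Mxy [-0.34  0.69] j6 0.287 yaw 0.96 F [-3.4 -1.7  2.1] pos [594.28 -74.94 150.9 ] eff6 0.023 t 22.5
```

Call:
play_rows(
  rows=[
    {"tx": 0, "ty": 0, "tz": 0, "rx": 0, "ry": 0, "rz": 1, "jaw": 0.013},
    {"tx": 0, "ty": 0, "tz": 0, "rx": 0, "ry": 0, "rz": 2, "jaw": 0.013},
  ],
)

```text
time_s: 22.75
position: [594.2, -74.9, 150.9]
ee_rot: [-3.141, 0.0, 0.746]
ft_force: [-3.3, -2.4, 2.4]
gripper_width: 15.3
grip_force: 15.0
```

```bash
python3 mz.py 7
```

```text
Mz [0.069 0.096 0.091 0.041 0.029 0.105 0.067] mean 0.0711 Mxy [-0.2   0.77] j6 0.497 yaw 0.75 F [-4.  -1.6  1.6] pos [594.23 -74.95 150.89] eff6 0.045 t 23.05
```

Call:
play_rows(
  rows=[
    {"tx": 0, "ty": 0, "tz": 0, "rx": 0, "ry": 0, "rz": 0.75, "jaw": 0.013},
    {"tx": 0, "ty": 0, "tz": 0, "rx": 0, "ry": 0, "rz": 1.5, "jaw": 0.013},
  ],
)

```text
time_s: 23.3
position: [594.2, -74.9, 150.9]
ee_rot: [-3.141, 0.0, 0.589]
ft_force: [-4.1, -1.0, 1.4]
gripper_width: 15.6
grip_force: 15.0
```

```bash
python3 mz.py 7
```

```text
Mz [ 0.03  -0.046 -0.023  0.008  0.012 -0.022  0.022] mean -0.0029 Mxy [-0.07  0.83] j6 0.655 yaw 0.592 F [-4.4 -0.3  1.4] pos [594.23 -74.94 150.9 ] eff6 -0.008 t 23.6
```

Call:
play_rows(
  rows=[
    {"tx": 0, "ty": 0, "tz": 0, "rx": 0, "ry": 0, "rz": 0.75, "jaw": 0.013},
    {"tx": 0, "ty": 0, "tz": 0, "rx": 0, "ry": 0, "rz": 1.5, "jaw": 0.013},
  ],
)

```text
time_s: 23.85
position: [594.2, -74.9, 150.9]
ee_rot: [-3.141, 0.0, 0.431]
ft_force: [-5.1, 0.1, 1.7]
gripper_width: 15.5
grip_force: 15.0
```

```bash
python3 mz.py 7
```

```text
Mz [-0.041 -0.036 -0.066 -0.062 -0.085 -0.037 -0.099] mean -0.061 Mxy [0.08 0.91] j6 0.812 yaw 0.435 F [-5.   0.7  1.3] pos [594.19 -74.93 150.88] eff6 -0.073 t 24.15
```

Call:
play_rows(
  rows=[
    {"tx": 0, "ty": 0, "tz": 0, "rx": 0, "ry": 0, "rz": 0.75, "jaw": 0.013},
    {"tx": 0, "ty": 0, "tz": 0, "rx": 0, "ry": 0, "rz": 1.5, "jaw": 0.013},
  ],
)

```text
time_s: 24.4
position: [594.2, -74.9, 150.9]
ee_rot: [-3.141, 0.0, 0.275]
ft_force: [-4.3, 0.9, 2.0]
gripper_width: 15.2
grip_force: 15.0
```

```bash
python3 mz.py 7
```

```text
Mz [ 0.072  0.038  0.003 -0.015  0.046  0.029 -0.019] mean 0.0219 Mxy [0.17 0.97] j6 0.97 yaw 0.278 F [-4.9  1.2  1.4] pos [594.2  -74.87 150.87] eff6 0.015 t 24.7
```

The clicks show clearly. The moment rose to +0.07, crossed zero near yaw 0.59 and reversed to −0.06. It is now just past the first click, with slip about 0.57 rad. I need about 1.0 rad more to reach the third click (1.57).

Call:
play_rows(
  rows=[
    {"tx": 0, "ty": 0, "tz": 0, "rx": 0, "ry": 0, "rz": 0.8, "jaw": 0.013},
    {"tx": 0, "ty": 0, "tz": 0, "rx": 0, "ry": 0, "rz": 1.6, "jaw": 0.013},
    {"tx": 0, "ty": 0, "tz": 0, "rx": 0, "ry": 0, "rz": 2.4, "jaw": 0.013},
    {"tx": 0, "ty": 0, "tz": 0, "rx": 0, "ry": 0, "rz": 3.2, "jaw": 0.013},
  ],
)

```text
time_s: 25.15
position: [594.2, -74.7, 150.9]
ee_rot: [-3.141, 0.0, -0.061]
ft_force: [-5.3, 2.2, 1.9]
gripper_width: 15.6
grip_force: 15.0
```

```bash
python3 mz.py 7
```

```text
Mz [-0.096 -0.056 -0.062 -0.085 -0.07  -0.098 -0.027] mean -0.0707 Mxy [0.31 0.95] j6 1.305 yaw -0.058 F [-4.8  1.9  1.3] pos [594.19 -74.77 150.89] eff6 -0.062 t 25.45
```

Call:
play_rows(
  rows=[
    {"tx": 0, "ty": 0, "tz": 0, "rx": 0, "ry": 0, "rz": 0.7, "jaw": 0.013},
    {"tx": 0, "ty": 0, "tz": 0, "rx": 0, "ry": 0, "rz": 1.4, "jaw": 0.013},
  ],
)

```text
time_s: 25.7
position: [594.2, -74.7, 150.9]
ee_rot: [-3.141, 0.0, -0.207]
ft_force: [-4.5, 1.7, 2.5]
gripper_width: 15.6
grip_force: 15.0
```

```bash
python3 mz.py 7
```

```text
Mz [ 0.007 -0.064 -0.05  -0.025  0.016  0.026 -0.041] mean -0.0189 Mxy [0.33 0.96] j6 1.452 yaw -0.204 F [-5.1  2.   1.4] pos [594.17 -74.7  150.88] eff6 -0.005 t 26.0
```

Second click seated (slip about 1.04), matching the 12-per-turn pattern. I'll take one more click to sit mid-range, then check.

Call:
play_rows(
  rows=[
    {"tx": 0, "ty": 0, "tz": 0, "rx": 0, "ry": 0, "rz": 0.8, "jaw": 0.013},
    {"tx": 0, "ty": 0, "tz": 0, "rx": 0, "ry": 0, "rz": 1.6, "jaw": 0.013},
    {"tx": 0, "ty": 0, "tz": 0, "rx": 0, "ry": 0, "rz": 2.4, "jaw": 0.013},
    {"tx": 0, "ty": 0, "tz": 0, "rx": 0, "ry": 0, "rz": 3.2, "jaw": 0.013},
    {"tx": 0, "ty": 0, "tz": 0, "rx": 0, "ry": 0, "rz": 4.0, "jaw": 0.013},
    {"tx": 0, "ty": 0, "tz": 0, "rx": 0, "ry": 0, "rz": 4.6, "jaw": 0.013},
    {"tx": 0, "ty": 0, "tz": 0, "rx": 0, "ry": 0, "rz": 5.1, "jaw": 0.013},
  ],
)

```text
time_s: 26.75
position: [594.3, -74.5, 150.9]
ee_rot: [-3.141, 0.001, -0.74]
ft_force: [-4.6, 2.5, 2.3]
gripper_width: 15.4
grip_force: 15.0
```

```bash
python3 mz.py 8
```

```text
Mz [ 0.038  0.013  0.017  0.008 -0.016 -0.01  -0.01  -0.013] mean 0.0035 Mxy [0.5  0.85] j6 1.986 yaw -0.738 F [-4.4  2.9  1.3] pos [594.25 -74.5  150.88] eff6 -0.002 t 27.1
```

Seated on the third click with zero moment. Release, rise and check.

Call:
play_rows(
  rows=[
    {"tx": 0, "ty": 0, "tz": 0, "rx": 0, "ry": 0, "rz": 0, "jaw": 0.02},
    {"tx": 0, "ty": 0, "tz": 0, "rx": 0, "ry": 0, "rz": 0, "jaw": 0.03},
    {"tx": 0, "ty": 0, "tz": 0, "rx": 0, "ry": 0, "rz": 0, "jaw": 0.04},
    {"tx": 0, "ty": 0, "tz": 0, "rx": 0, "ry": 0, "rz": 0, "jaw": 0.04},
    {"tx": 0, "ty": 0, "tz": 0, "rx": 0, "ry": 0, "rz": 0, "jaw": 0.04},
    {"tx": 0, "ty": 0, "tz": -0.015, "rx": 0, "ry": 0, "rz": 0, "jaw": 0.04},
    {"tx": 0, "ty": 0, "tz": -0.04, "rx": 0, "ry": 0, "rz": 0, "jaw": 0.04},
    {"tx": 0, "ty": 0, "tz": -0.08, "rx": 0, "ry": 0, "rz": 0, "jaw": 0.04},
    {"tx": 0, "ty": 0, "tz": -0.12, "rx": 0, "ry": 0, "rz": 0, "jaw": 0.04},
    {"tx": 0, "ty": 0, "tz": -0.12, "rx": 0, "ry": 0, "rz": 0, "jaw": 0.04},
    {"tx": 0, "ty": 0, "tz": -0.12, "rx": 0, "ry": 0, "rz": 0, "jaw": 0.04},
    {"tx": 0, "ty": 0, "tz": -0.12, "rx": 0, "ry": 0, "rz": 0, "jaw": 0.04},
  ],
)

```text
time_s: 28.35
position: [593.9, -74.9, 269.4]
ee_rot: [3.141, 0.002, -0.739]
ft_force: [-0.9, -0.4, 0.2]
gripper_width: 40.0
grip_force: 0.0
```

```bash
python3 - <<'E'
from h import *
from fl import rect
s=observe();print(s["position"],s["ft_force"])
# near-edge of plate in the scene view: compare first picture (pre-push), now
im=grab_frame("scene");b=cv2.cvtColor(rect(im),6);a=cv2.cvtColor(rect(cv2.imread("pics/scene0.png")),6)[25:135,20:100]
r=cv2.matchTemplate(b,a,cv2.TM_CCOEFF_NORMED);_,c,_,l=cv2.minMaxLoc(r);print("shift",(l[0]-20)/2,(l[1]-25)/2,c)
E
python3 - <<'E'
from station import *
print(close_job())
E
```

```text
[593.86986983 -74.9401252  269.4336072 ] [-0.89680297 -0.44990845  0.18827862]
shift 15.5 2.0 0.5034763216972351
the job is handed in; nothing more can be done
None
```

I handed the job in at about 28 s of the 64 s allowed: the plate was pushed home against the back stop (about 10 N at most), the ratchet clicked three times by the measured moment, and the knob was released. My final camera check of the plate's position before handing in came back unreliable (weak match, 0.50), so "home and square" rests on the close-up taken just after the push. The verdict was not shown.

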